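Load a blank under the hooked end of a forming die and lock it in

ROBOT

A 7-joint arm with a two-finger parallel gripper is mounted at the origin on the work surface. World frame = base frame: x ahead of the robot, y to its left, z up, the work surface at z = 0. Lengths are in mm, angles in rad, forces in N, time in s.
With the tool pointing down it reaches from about 400 to 875 mm from the base axis. Payload 4.4 kg.
Tool frame: the origin (TCP) lies at the very end of the fingers, on their centre line; the grasp point (between the pads) lies 19 mm behind it; y points along the fingers, z is the direction in which the jaws open and shut, and the axes are right-handed (so a half turn about y gives the same grasp; the last joint's range is limited). The gripper opens to 85 mm and grips with 20 to 120 N. Pads are 22 mm wide; open, the fingers measure 114 mm over their backs; the gripper's body (76 mm by 85 mm) begins 54 mm behind the grasp point. The pads swing forward as they close: fully open they stand 13 mm farther back than shut.
Start: joints at [-1.202, 0.628, 0.038, 1.517, -0.027, 0.996, -0.02], TCP at [273.778, 589.545, 231.313] pointing down, gripper open.
Joint ranges: [-3.06, 3.06], [-0.37, 2.12], [-1.25, 1.32], [0.18, 2.47], [-1.1, 4.24], [0.23, 1.98], [-2.94, 2.94]. Speed limits (rad/s): [2.57, 2.57, 3.14, 3.14, 3.14, 3.14, 3.14].

INTERFACE

Orientations are given as [roll, pitch, yaw] about the fixed x, y, z axes, in that order (R = Rz(yaw) Ry(pitch) Rx(roll)).
In Python, from cell import * gives the robot as it stands.
- The arm moves only by the tool apply_moves, never from a script. Its argument "targets" is a list of rows, each a list of 6 numbers: the shift along the tool's x, y, z in units of 40 mm (1.0 is 40 mm), then the turn, a rotation vector about the tool's x, y, z in units of 8 degrees (1.0 is 8 degrees). A call has 1 to 12 rows; each row shifts and turns the commanded pose from where the row before left it, along the tool's axes as they then stand; what a row does not reach is not made up. A row lasts 1/8 s, in which the tool goes at most 62.5 mm and 10.7 degrees, less where a joint would pass 70% of its speed; a pose out of reach is approached as far as the arm can. A call is refused whole if a number of a shift passes 1 or a number of a turn 1, either way. A call with a gripper value outside its range is refused whole. "jaw" is the gripper command: -1 is shut, 1 is fully open, values between are in proportion, set as the call begins (left out, the last holds). The fingers move at their own pace and stop on an object; the grip force is fixed at half the most. Time passes only in rows, so rows that do not move let the fingers close. It gives the time, the measured TCP pose, the force and the opening at its end, in the units of the state.
- read_state(): the state, without advancing time (a new reading comes with each control period).
- get_image(name): name is "scene" or "top" or "wrist"; returns the picture (400x640x3 uint8, red, green, blue); there is no depth.
- calibration(name): a dict with "fx", "fy", "cx", "cy" (pixels), "k1" (the pictures are not rectified: a ray, as slopes to the right and down, at radius r is drawn at 1 + k1 r^2 times it, then the intrinsics apply), "world_from_camera" (4x4, takes a point from camera to world coordinates). Camera axes: x right, y down, z forward; pixel columns grow to the right and rows downward; lengths in mm; the calibration is good to about 2 mm. A picture is of the moment at which its call begins: read the wrist's pose just before it. calibration takes no time and is no camera call; for the wrist camera it gives the pose at the moment of the call.
- finish_job(): hands the job in, once; it reports no verdict.
The state is a dict: "clock": time; "qpos": joint angles; "qd": joint speeds; "tau": joint torques, N m; "eef_pos": TCP position; "tool_rot": TCP orientation; "force": force on the tool from outside, world axes, zero at the start; "torque": the same for the moment, N m; "width": finger opening in mm.
Only numpy, scipy, OpenCV 4.12 (cv2) and the standard library are available. Lean on these libraries where they do the work, as an engineer would, in place of code of your own. Each camera call takes 0.05 s, during which the arm holds its last target. There are 200 camera calls.

TASK

Load the forming die: pick the blank whose outline fits the die's nest and seat it fully home in it, lying flat, with one end tucked under the fixed lip. Then slide the keeper by its post all the way in over the blank's free end, and let go. Leave the other blanks, the tools and the other things where they are.

Things in the scene. Friction and masses are not known exactly. Their poses are not given: they have to be found in the camera images.
- long_blank: The blank to load: bare steel rectangular plate 90 x 56 x 8 mm, lying flat on the table among two others of the same metal and thickness. Origin at the plate's centre (4 mm above its underside); x along the 90 mm length, y across the 56 mm width, z through the thickness. Either end and either face may be used.
- square_blank: Another bare steel blank, 56 x 56 x 8 mm, too short for the nest; leave it. Origin at its centre.
- round_blank: Another bare steel blank, a disc of 66 mm diameter, 8 mm thick; leave it. Origin at its centre.
- nest (a point): Centre of the floor of the die's nest, 36 mm above the table. x from hooked end to keeper end, y across, z up. Cavity 93 x 59 mm, 8 mm deep: a seated blank's top is flush with the walls, its centre 4 mm above this point. End wall at +x 8 mm high. Side walls only at the four corners (|x| 24 to 46.5 mm, 12 mm thick); between them finger reliefs, floor 6 mm below nest floor.
- lip (a point): Middle of the lower edge of the fixed lip at the nest's -x end: x = -37.5 mm, 13 mm above the nest floor. The lip is 8 mm thick and reaches 9 mm over the nest from the end wall at x = -46.5 mm, so a level blank cannot be lowered in: it enters that end first, tilted 8 to 18 degrees, until it meets the end wall, and is then laid down.
- die: The steel die, fixed to the table. Origin on the table under the nest's centre, axes as the nest's. Block 190 x 130 x 30 mm (x from -68 to +122 mm, y from -65 to +65 mm); the finger reliefs open out over its top to its sides.
- keeper (a joint): The keeper's slide, in m along the nest's x: 0 = fully in over the blank's end, 0.028 = fully drawn back, clear of the nest. It moves stiffly (about 3 N) and stays where left. The keeper is a steel plate 50 x 40 x 6 mm whose underside is 10 mm above the nest floor; its leading edge lies at x = +38 mm + joint value.
- keeper_post (a point): Centre of the top of the keeper's upright round post, 16 mm diameter, standing 28 mm above the keeper plate; this point is 44 mm above the nest floor and at x = 72 mm + joint value, y = 0 of the nest.
- brush: Hand brush lying on the table between the blanks and the die; bystander. Origin on its underside.
- wrench: Steel wrench lying on the table; bystander. Origin on its underside.
- oil_bottle: White plastic bottle, 60 mm diameter, 170 mm tall, standing; bystander. Origin at the centre of its underside.
- collar: Steel collar, 50 mm diameter, 22 mm high; bystander. Origin at the centre of its underside.

How it is judged (in metres and radians):
On the way, in this order (a step that is already met when the one before it is completed fails the run):
1. the long blank lies fully home in the nest while the keeper is still drawn back (x of long_blank in the frame of nest between -0.003 and 0.003 m and y of long_blank in the frame of nest between -0.003 and 0.003 m and z of long_blank in the frame of nest between 0.002 and 0.0055 m and angle between the z axis of long_blank and the z axis of nest, either way round below 0.035 rad and angle between the x axis of long_blank and the x axis of nest, either way round below 0.08 rad and value of joint keeper above 0.012 m), for 0.2 s.
2. the keeper is fully in over the seated blank (x of long_blank in the frame of nest between -0.003 and 0.003 m and y of long_blank in the frame of nest between -0.003 and 0.003 m and z of long_blank in the frame of nest between 0.002 and 0.0055 m and angle between the z axis of long_blank and the z axis of nest, either way round below 0.035 rad and angle between the x axis of long_blank and the x axis of nest, either way round below 0.08 rad and value of joint keeper below 0.004 m), for 0.2 s.
At the end, for the whole second after the job is handed in: The long blank rests in the nest: centre within 3 mm of the nest's centre along and across, its centre 2 to 5.5 mm above the nest floor, flat within 2 degrees, its length along the nest within 4.5 degrees; the keeper is within 4 mm of fully in; the blank is at rest (all of step 2 and linear speed of long_blank below 0.02 m/s); the robot touches nothing.
It fails at once if another blank is moved by more than 25 mm (distance of any of square_blank, round_blank from where it was at the start of the episode above 0.025 m).
It fails at once if the brush, wrench, bottle or collar is moved by more than 25 mm (distance of any of brush, wrench, oil_bottle, collar from where it was at the start of the episode above 0.025 m).
It also fails if it takes over 54 s, if anything falls off the work surface, if the arm or the gripper's body presses on something with over 40 N, if the wrist force passes 120 N, or if a joint passes its speed limit or range.

## Working session

There is one attempt and no reset: what is moved stays moved. The work goes in short steps, Python scripts to look and compute and a tool call to move; the robot and the scene stay as the last step left them, time stands still between calls to the robot, and variables do not carry over. Pictures are saved under pics/ and viewed, about 8 in all and at most 12, crops included, and the job is handed in when it is done.

Besides the shell and the picture viewer there is one more tool, called after ">>>" as a command line: name --pt "numbers of a row" for each row, then --argument value for the rest. apply_moves: Moves the arm, as the interface text tells. Its arguments: {"type":"object","properties":{"targets":{"type":"array"},"jaw":{"type":"number"}},"required":["targets"]}

```bash
ls; mkdir -p pics
python3 - <<'E'
from cell import *
import cv2,numpy as np
print(read_state())
for n in ("scene","top","wrist"):
    im=get_image(n); cv2.imwrite(f"pics/{n}0.png",im[:,:,::-1]); c=calibration(n); print(n,c)
E
```

```text
pics
{'clock': 0.0, 'qpos': array([-1.201822  ,  0.62933113,  0.03843359,  1.51837741, -0.02700767,
        0.99632031, -0.01999954]), 'qd': array([ 0.00022955, -0.0007909 ,  0.00285686,  0.0009449 ,  0.00042026,
        0.00028307,  0.00116636]), 'tau': array([-1.38561732e-03, -5.63393712e+01,  1.22597516e+00, -1.93444902e+01,
        1.11124539e-02,  1.06190558e-02, -4.02865837e-06]), 'eef_pos': array([273.48302493, 588.96475987, 230.395661  ]), 'tool_rot': array([-1.57271482e+00, -1.35899933e-05, -4.34771477e-01]), 'force': array([ 0.70118573, -0.02014432,  0.69214403]), 'torque': array([-0.04549064,  0.00909724, -0.03484404]), 'width': 85.11730423600528}
scene {'fx': 485.3493919499031, 'fy': 485.3493919499031, 'cx': 311.31823037927796, 'cy': 203.940814838624, 'k1': 0.0016569449465373121, 'world_from_camera': array([[-8.74241030e-01,  3.42413331e-01, -3.44173984e-01,
         1.01879649e+03],
       [ 4.85482492e-01,  6.21052344e-01, -6.15305401e-01,
         8.41586055e+02],
       [ 3.06128780e-03, -7.05015671e-01, -7.09185118e-01,
         1.07810820e+03],
       [ 0.00000000e+
[... 359 characters left out ...]
02,
         7.09045238e-01],
       [ 3.09127907e-02, -7.95238364e-02, -9.96353531e-01,
         1.17536630e+03],
       [ 0.00000000e+00,  0.00000000e+00,  0.00000000e+00,
         1.00000000e+00]])}
wrist {'fx': 356.1058438635175, 'fy': 356.1058438635175, 'cx': 320.58528580722185, 'cy': 207.5770663873417, 'k1': -0.01273967660963644, 'world_from_camera': array([[ 4.21531502e-01,  8.72645814e-01,  2.46577528e-01,
         2.11537129e+02],
       [ 9.06812568e-01, -4.05207391e-01, -1.16180621e-01,
         6.18932577e+02],
       [-1.46949539e-03,  2.72573393e-01, -9.62133871e-01,
         3.74069455e+02],
       [ 0.00000000e+00,  0.00000000e+00,  0.00000000e+00,
         1.00000000e+00]])}
```

View pics/top0.png

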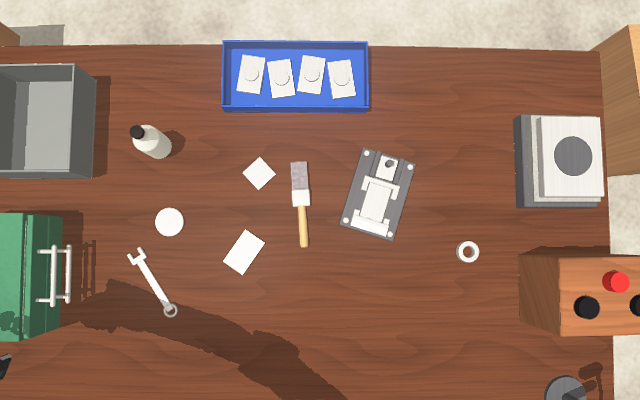

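View pics/scene0.png

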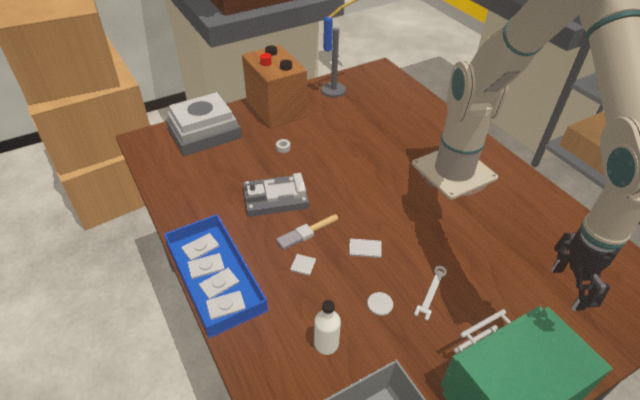

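```bash
cat > h.py <<'E'
from cell import *
import cv2,numpy as np
from scipy.spatial.transform import Rotation as R
def ray(c,px):
    K=np.array([[c["fx"],0,c["cx"]],[0,c["fy"],c["cy"]],[0,0,1]])
    d=np.array([c["k1"],0,0,0,0.])
    u=cv2.undistortPoints(np.float64(px).reshape(-1,1,2),K,d).reshape(-1,2)
    T=c["world_from_camera"]; return T[:3,3],np.c_[u,np.ones(len(u))]@T[:3,:3].T
def plane(c,px,z):
    o,d=ray(c,px); return o+d*((z-o[2])/d[:,2])[:,None]
def proj(c,P):
    T=np.linalg.inv(c["world_from_camera"]); p=np.atleast_2d(P)@T[:3,:3].T+T[:3,3]
    s=p[:,:2]/p[:,2:]; s=s*(1+c["k1"]*(s**2).sum(1,keepdims=True))
    return s*[c["fx"],c["fy"]]+[c["cx"],c["cy"]]
def delta(pos,rpy):
    """shift in tool axes (mm units of 40) and turn (8 deg units) to target"""
    s=read_state(); A=R.from_euler("xyz",s["tool_rot"]); B=R.from_euler("xyz",rpy)
    return A.inv().apply(np.array(pos)-s["eef_pos"])/40,(A.inv()*B).as_rotvec(degrees=True)/8
def grab(name,fn):
    c=calibration(name); im=get_image(name); cv2.imwrite("pics/"+fn,im[:,:,::-1]); return c,im
E
python3 - <<'E'
from h import *
c=calibration("top"); im=cv2.imread("pics/top0.png"); hsv=cv2.cvtColor(im,cv2.COLOR_BGR2HSV)
m=((hsv[...,1]<60)&(hsv[...,2]>60)).astype(np.uint8)
m[:120]=0;m[300:]=0;m[:,:200]=0;m[:,500:]=0
cs,_=cv2.findContours(m,cv2.RETR_EXTERNAL,cv2.CHAIN_APPROX_NONE)
for k in cs:
    if cv2.contourArea(k)<150: continue
    for z in (8,30):
        w=plane(c,k.reshape(-1,2),z)[:,:2].astype(np.float32)
        print(cv2.boundingRect(k),z,cv2.minAreaRect(w))
cv2.imwrite("pics/die_crop.png",cv2.resize(im[130:290,220:440],None,fx=3.6,fy=3.6,interpolation=cv2.INTER_CUBIC))
E
```

```text
(456, 241, 23, 22) 8 ((445.9658508300781, -386.6156921386719), (53.1085319519043, 49.52587127685547), 88.91173553466797)
(456, 241, 23, 22) 30 ((446.5353698730469, -379.31591796875), (52.10699462890625, 48.59312438964844), 88.90702819824219)
(223, 229, 42, 46) 8 ((446.86566162109375, 138.15426635742188), (57.07624435424805, 91.61648559570312), 55.38775634765625)
(223, 229, 42, 46) 30 ((447.4177551269531, 135.5640411376953), (56.0005989074707, 89.88990020751953), 55.387752532958984)
(290, 161, 20, 46) 8 ((606.5733642578125, 8.988056182861328), (106.0916976928711, 42.044921875), 4.581843376159668)
(290, 161, 20, 46) 30 ((604.1154174804688, 8.83203125), (104.09229278564453, 41.2525520324707), 4.581845760345459)
(243, 157, 33, 33) 8 ((630.8992309570312, 104.60334014892578), (57.261531829833984, 56.61418151855469), 43.19831848144531)
(243, 157, 33, 33) 30 ((627.9830322265625, 102.64530944824219), (56.1823616027832, 55.547210693359375), 43.19832229614258)
(339, 147, 77, 94) 8 ((583.0335693359375, -174.2053985595703), (133.27700805664062, 194.8683624267578), 72.44554138183594)
(339, 147, 77, 94) 30 ((581.0194091796875, -170.90902709960938), (130.76528930664062, 191.1958770751953), 72.4455337524414)
```

View pics/die_crop.png

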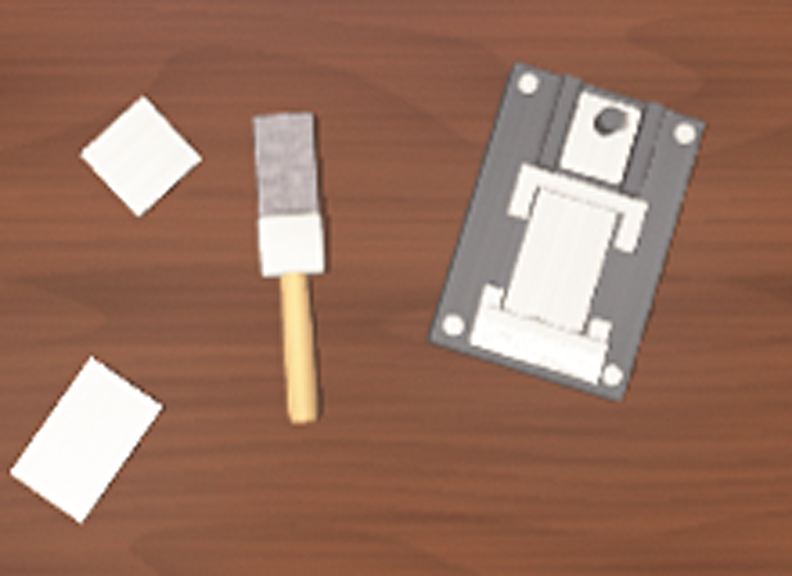

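Run:
```python
from h import *
print(delta([447,138,100],[-np.pi/2,0,np.radians(-34.6)]))
```

```text
(array([ 8.68321874,  3.27695628, -8.39724119]), array([1.05225326e-02, 1.21093502e+00, 9.22164208e-04]))
```

>>> apply_moves --pt "0.72 0.27 -0.7 0 0 0" --pt "0.72 0.27 -0.7 0 0 0" --pt "0.72 0.27 -0.7 0 0 0" --pt "0.72 0.27 -0.7 0 0 0" --pt "0.72 0.27 -0.7 0 0 0" --pt "0.72 0.27 -0.7 0 0 0" --pt "0.72 0.27 -0.7 0 0 0" --pt "0.72 0.27 -0.7 0 0 0" --pt "0.72 0.27 -0.7 0 0 0" --pt "0.72 0.27 -0.7 0 0 0" --pt "0.72 0.27 -0.7 0 0 0" --pt "0.72 0.27 -0.7 0 0 0" --jaw 1

```text
clock: 1.65
eef_pos: [446.2, 138.1, 101.3]
tool_rot: [-1.571, -0.0, -0.435]
force: [1.0, 0.2, 0.6]
width: 85.3
```

>>> apply_moves --pt "0 0 0 0 0.61 0" --pt "0 0 0 0 0.6 0" --pt "0 0 0 0 0 0" --pt "0 0 0 0 0 0"

```text
clock: 2.15
eef_pos: [445.6, 139.4, 101.7]
tool_rot: [-1.571, 0.0, -0.602]
force: [-0.3, 0.3, -0.1]
width: 85.6
```

```bash
cat > mb.py <<'E'
from h import *
import sys
c,im=grab("wrist",sys.argv[1]); hsv=cv2.cvtColor(im,cv2.COLOR_RGB2HSV)
m=((hsv[...,1]<60)&(hsv[...,2]>120)).astype(np.uint8)
cs,_=cv2.findContours(m,cv2.RETR_EXTERNAL,cv2.CHAIN_APPROX_NONE)
for k in cs:
    if cv2.contourArea(k)<800: continue
    w=plane(c,k.reshape(-1,2),8)[:,:2].astype(np.float32); print(cv2.boundingRect(k),cv2.minAreaRect(w))
print(read_state()["eef_pos"],read_state()["tool_rot"],read_state()["force"])
print(delta([447,138,100],[-np.pi/2,0,np.radians(-34.6)]))
E
python3 mb.py w1.png
```

```text
(280, 148, 84, 125) ((448.1540832519531, 139.19677734375), (55.874473571777344, 89.93058013916016), 55.36894607543945)
(541, 104, 99, 99) ((516.6504516601562, 310.28338623046875), (65.04165649414062, 66.36630249023438), 69.09674072265625)
[445.64697466 139.45469212 101.71902482] [-1.57068871e+00  5.36812357e-05 -6.02162763e-01] [-0.05873419  0.20870223  1.04508077]
(array([ 0.04847783,  0.04297185, -0.01081565]), array([-0.00077044,  0.01232687, -0.00038513]))
```

View pics/w1.png

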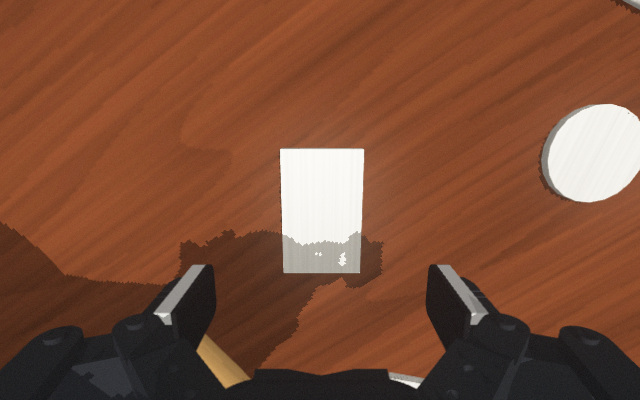

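>>> apply_moves --pt "0.055 0.55 0.026 0 0 0" --pt "0 0.55 0 0 0 0" --pt "0 0.5 0 0 0 0" --pt "0 0.4 0 0 0 0" --pt "0 0.2 0 0 0 0" --pt "0 0 0 0 0 0" --pt "0 0 0 0 0 0" --pt "0 0 0 0 0 0" --jaw 0.5

```text
clock: 3.2
eef_pos: [449.5, 139.3, 15.8]
tool_rot: [-1.573, 0.002, -0.604]
force: [-0.3, -0.6, 0.6]
width: 63.9
```

>>> apply_moves --pt "0 0.1 0 0 0 0" --pt "0 0.05 0 0 0 0" --pt "0 0.05 0 0 0 0" --pt "0 0.0 0 0 0 0"

```text
clock: 3.7
eef_pos: [449.3, 139.2, 7.6]
tool_rot: [-1.573, 0.002, -0.603]
force: [-0.1, -0.0, 0.3]
width: 64.6
```

```bash
python3 mb.py w2.png
```

```text
(249, 165, 138, 192) ((448.3707580566406, 139.1001434326172), (56.048301696777344, 91.23978424072266), 55.3116569519043)
[449.36369827 139.27456498   7.68546442] [-1.57335497  0.00182253 -0.6035326 ] [-0.03682142 -0.3414626   0.89261877]
(array([-0.0347744 , -2.30764335, -0.0656777 ]), array([ 0.0183272 ,  0.00253286, -0.01304967]))
```

View pics/w2.png

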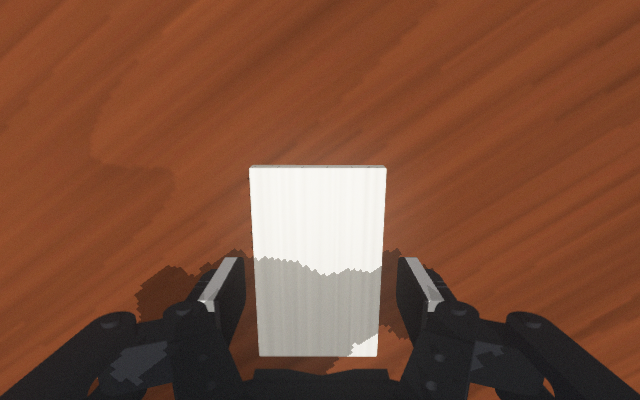

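>>> apply_moves --pt "-0.02 0.06 0 0 0 0" --pt "0 0.06 0 0 0 0" --pt "0 0.06 0 0 0 0" --pt "0 0.0 0 0 0 0"

```text
clock: 4.25
eef_pos: [448.6, 139.6, 0.3]
tool_rot: [-1.574, 0.002, -0.604]
force: [-1.0, 0.1, 0.0]
width: 64.2
```

>>> apply_moves --pt "0 0.05 0 0 0 0" --pt "0 0.0 0 0 0 0"

```text
clock: 4.5
eef_pos: [448.5, 139.6, -1.8]
tool_rot: [-1.574, 0.002, -0.604]
force: [0.6, 0.1, 0.8]
width: 64.3
```

>>> apply_moves --pt "0 0.05 0 0 0 0" --pt "0 0.0 0 0 0 0"

```text
clock: 4.75
eef_pos: [448.5, 139.6, -3.9]
tool_rot: [-1.574, 0.002, -0.604]
force: [-1.0, -0.3, 0.6]
width: 64.2
```

>>> apply_moves --pt "0 -0.03 0 0 0 0" --pt "0 0 0 0 0 0" --pt "0 0 0 0 0 0" --pt "0 0 0 0 0 0" --pt "0 0 0 0 0 0" --jaw -1

```text
clock: 5.38
eef_pos: [448.5, 139.6, -2.6]
tool_rot: [-1.574, 0.002, -0.604]
force: [-0.4, 0.1, -0.8]
width: 53.5
```

>>> apply_moves --pt "0 -0.1 0 0 0 0" --pt "0 -0.3 0 0 0 0" --pt "0 -0.5 0 0 0 0" --pt "0 -0.7 0 0 0 0" --pt "0 -0.7 0 0 0 0" --pt "0 -0.6 0 0 0 0" --pt "0 0 0 0 0 0"

```text
clock: 6.25
eef_pos: [450.2, 139.9, 115.3]
tool_rot: [-1.57, -0.0, -0.604]
force: [-0.7, -0.1, -3.8]
width: 53.9
```

Run:
```python
from h import *
c,im=grab("wrist","w3.png")
print(read_state()["eef_pos"],read_state()["tool_rot"],read_state()["force"])
y=np.radians(-17.55);R0=R.from_euler("xyz",[-np.pi/2,0,y])
print(delta([555,-163,140],[-np.pi/2,0,y]))
```

```text
[449.41719036 139.53209861 114.19984765] [-1.57213212e+00  7.64833912e-04 -6.04284265e-01] [-0.58898513 -0.46082908 -2.46832228]
(array([ 6.46889686, -0.64364053, -4.72504026]), array([ 0.0086799 , -2.13411317, -0.0068625 ]))
```

View pics/w3.png

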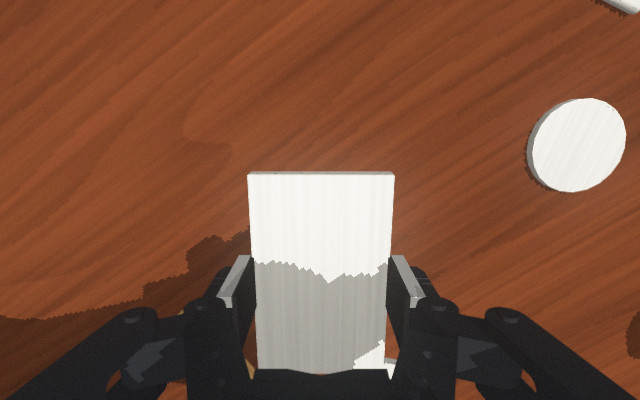

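>>> apply_moves --pt "0.4 -0.1 -0.2 0 0 0" --pt "0.7 -0.1 -0.36 0 0 0" --pt "0.75 -0.1 -0.39 0 0 0" --pt "0.75 -0.1 -0.39 0 0 0" --pt "0.75 -0.1 -0.39 0 0 0" --pt "0.75 -0.1 -0.39 0 0 0" --pt "0.75 -0.1 -0.39 0 0 0" --pt "0.75 -0.1 -0.39 0 0 0" --pt "0.75 -0.1 -0.39 0 0 0" --pt "0.75 -0.1 -0.39 0 0 0" --pt "0.65 -0.1 -0.34 0 0 0" --pt "0.39 -0.05 -0.2 0 0 0"

```text
clock: 7.8
eef_pos: [620.7, -186.1, 157.2]
tool_rot: [-1.576, 0.004, -0.606]
force: [-0.5, 0.7, -3.1]
width: 54.1
```

>>> apply_moves --pt "0 0 0 0 -0.5 0" --pt "0 0 0 0 -0.7 0" --pt "0 0 0 0 -0.6 0" --pt "0 0 0 0 -0.33 0" --pt "0 0 0 0 0 0" --pt "0 0 0 0 0 0"

```text
clock: 8.55
eef_pos: [620.8, -184.0, 158.2]
tool_rot: [-1.573, 0.004, -0.307]
force: [-0.7, 0.8, -3.5]
width: 53.8
```

Run:
```python
from h import *
c,im=grab("wrist","w4.png"); s=read_state()
import pickle; pickle.dump((c,s),open("w4.pkl","wb"))
print(s["eef_pos"],s["tool_rot"],s["force"])
```

```text
[ 620.96623616 -183.96323032  158.50019381] [-1.5731127   0.00393857 -0.30678514] [ 0.16583318  0.04977947 -3.12449651]
```

View pics/w4.png

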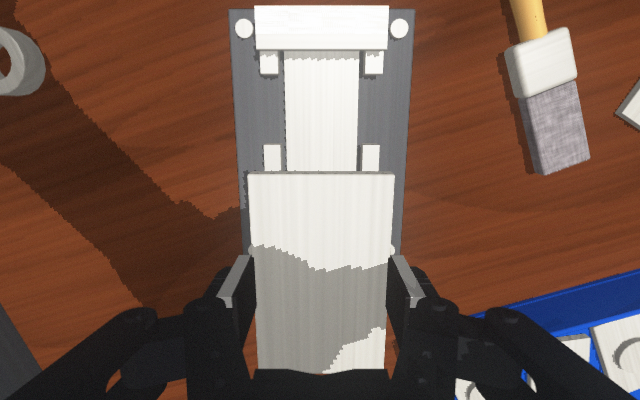

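Run:
```python
from h import *
import pickle; c,s=pickle.load(open("w4.pkl","rb"))
im=cv2.imread("pics/w4.png"); cv2.imwrite("pics/w4c.png",cv2.resize(im[0:185,220:425],None,fx=3.8,fy=3.2,interpolation=cv2.INTER_CUBIC))
g=cv2.GaussianBlur(cv2.cvtColor(im,cv2.COLOR_BGR2GRAY),(0,0),0.7).astype(float)
A=R.from_euler("xyz",s["tool_rot"]); T=lambda P:A.apply(P)+s["eef_pos"]
print("pred blank -x corners top",proj(c,T([[-45,-10.6,-28],[-45,-10.6,28],[-45,-2.6,-28],[-45,-2.6,28]])))
def edges(r,lo,hi,n=6):
    d=np.diff(g[r,lo:hi]); i=[k for k in range(1,len(d)-1) if abs(d[k])>18 and abs(d[k])>=abs(d[k-1]) and abs(d[k])>abs(d[k+1])]
    return [(lo+k+.5+ (abs(d[k+1])-abs(d[k-1]))/2/(2*abs(d[k])-abs(d[k-1])-abs(d[k+1])),int(d[k])) for k in i]
for r in (25,35,58,66,70,100,130,150,158,165,178,190): print(r,[(round(a,1),b) for a,b in edges(r,225,420)])
gt=g; g=g.T.copy()
for col in (239,262,266,270,274,278,300,320,340,368,372,376,380,405): print("col",col,[(round(a,1),b) for a,b in edges(col,0,185)])
```

```text
pred blank -x corners top [[244.63561688 172.79614652]
 [393.25792861 172.7272083 ]
 [248.75730919 169.22091083]
 [389.31474166 169.15542675]]
25 [(np.float64(234.7), 52), (np.float64(252.2), -62), (np.float64(254.6), 85), (np.float64(387.6), -56), (np.float64(390.6), 58), (np.float64(407.7), -55)]
35 [(np.float64(237.9), 40), (np.float64(250.1), -42), (np.float64(255.0), 58), (np.float64(387.5), -68), (np.float64(392.5), 48), (np.float64(404.9), -37)]
58 [(np.float64(259.4), 74), (np.float64(277.7), -51), (np.float64(283.5), 49), (np.float64(291.7), -19), (np.float64(310.4), -22), (np.float64(316.7), -19), (np.float64(325.6), -21), (np.float64(343.7), -19), (np.float64(353.4), -23), (np.float64(358.7), -45), (np.float64(364.7), 55), (np.float64(383.2), -52)]
66 [(np.float64(259.6), 67), (np.float64(277.7), -50), (np.float64(283.7), 58), (np.float64(358.5), -87), (np.float64(364.5), 66), (np.float64(382.7), -56)]
70 [(np.float64(259.7), 70), (np.float64(277.7), -50), (np.float64(283.7), 65), (np.float64(358.5), -81), (np.float64(364.5), 65), (np.float64(382.5), -69)]
100 [(np.float64
[... 2007 characters left out ...]
p.float64(48.5), -47), (np.float64(55.6), 31), (np.float64(73.5), -57), (np.float64(144.5), 55), (np.float64(170.5), -52), (np.float64(173.8), 41)]
col 372 [(np.float64(4.8), 68), (np.float64(48.5), -47), (np.float64(54.1), 24), (np.float64(73.5), -58), (np.float64(144.5), 61), (np.float64(170.6), -47), (np.float64(173.9), 32)]
col 376 [(np.float64(4.8), 69), (np.float64(48.5), -48), (np.float64(55.8), 29), (np.float64(73.4), -56), (np.float64(144.5), 57), (np.float64(170.8), -39), (np.float64(173.9), 33)]
col 380 [(np.float64(4.8), 69), (np.float64(48.5), -47), (np.float64(50.7), 44), (np.float64(73.4), -54), (np.float64(173.8), 36)]
col 405 [(np.float64(20.2), 41), (np.float64(34.9), -36)]
```

View pics/w4c.png

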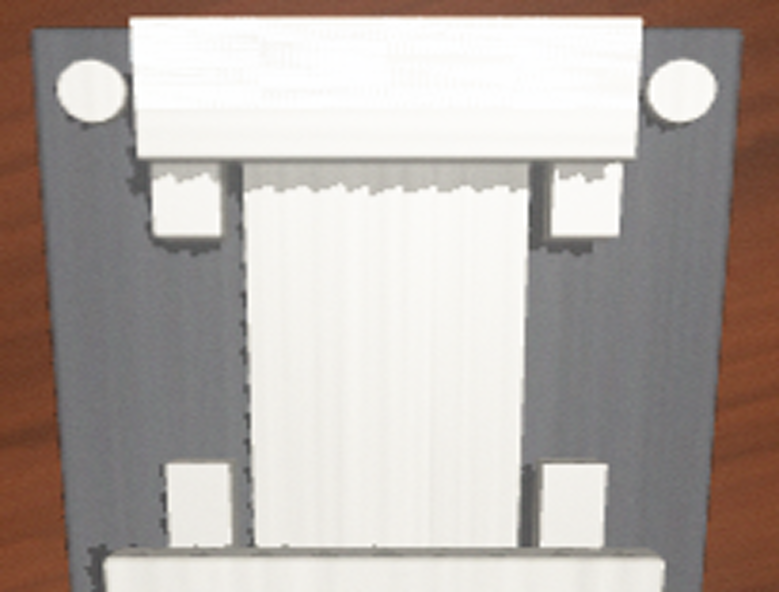

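Run:
```python
from h import *
import pickle; c,s=pickle.load(open("w4.pkl","rb"))
A=R.from_euler("xyz",s["tool_rot"])
# express in tool axes horizontally: tool x, tool z (lateral)
tl=lambda px,z:A.inv().apply(plane(c,px,z)-s["eef_pos"])[:,[0,2]].round(2)
print("blank end top corners", [tl([p],s["eef_pos"][2]+10.6) for p in ((246.7,173.8),(394.7,173.8))], tl([(248.8,170.6)],s["eef_pos"][2]+2.6))
def pr(n,a,b,z): 
    q=tl([a,b],z); print(n,q.tolist(),"mid",q.mean(0))
pr("outer66",(259.6,66),(382.7,66),44); pr("outer158",(263.6,158),(378.7,158),44)
pr("inner66",(277.7,66),(364.5,66),44); pr("inner158",(280.5,158),(361.9,158),44)
pr("strip100",(284.6,100),(357.6,100),36); pr("strip130",(285.6,130),(356.8,130),36)
pr("x-24",(270,73.5),(372,73.5),44); pr("x+24",(270,144.4),(372,144.5),44)
pr("lip57",(270,48.5),(372,48.5),57)
pr("lipsides z57",(254.6,25),(387.6,25),57)
```

```text
blank end top corners [array([[-44.57, -27.29]]), array([[-44.57,  28.59]])] [[-44.4  -28.06]]
outer66 [[-95.75, -40.75], [-95.69, 42.77]] mid [-95.72   1.01]
outer158 [[-33.28, -40.68], [-33.27, 42.69]] mid [-33.275   1.005]
inner66 [[-95.72, -28.46], [-95.68, 30.42]] mid [-95.7    0.98]
inner158 [[-33.28, -28.43], [-33.27, 30.52]] mid [-33.275   1.045]
strip100 [[-73.71, -25.14], [-73.69, 27.12]] mid [-73.7    0.99]
strip130 [[-52.66, -24.98], [-52.64, 27.1]] mid [-52.65   1.06]
x-24 [[-90.93, -33.87], [-90.89, 35.68]] mid [-90.91    0.905]
x+24 [[-43.03, -35.67], [-42.95, 37.47]] mid [-42.99   0.9 ]
lip57 [[-104.83, -31.57], [-104.78, 33.37]] mid [-104.805    0.9  ]
lipsides z57 [[-118.54, -40.74], [-118.46, 42.65]] mid [-118.5      0.955]
```

```bash
cat > n.py <<'E'
from h import *
import pickle,sys
c,s=pickle.load(open("w4.pkl","rb")); A=R.from_euler("xyz",s["tool_rot"])
N=A.apply([-67.2,0,0.1])+s["eef_pos"]; N[2]=36.; YAW=s["tool_rot"][2]+0.0
RN=R.from_euler("z",YAW)
OFF=np.array([0.1,-6.6,0])
def now():
    s=read_state(); B=RN.inv()*R.from_euler("xyz",s["tool_rot"]); t=RN.inv().apply(s["eef_pos"]-N)
    bx=B.apply([1,0,0])
    return t,t+B.apply(OFF),np.degrees(np.arcsin(bx[2])),np.degrees(np.arctan2(bx[1],bx[0])),s
def goal(cx,cz,tilt):
    B=RN*R.from_euler("y",-tilt,degrees=True)*R.from_euler("x",-90,degrees=True)
    return delta(N+RN.apply([cx,0,cz])-B.apply(OFF),B.as_euler("xyz"))
if __name__=="__main__":
    np.set_printoptions(precision=3,suppress=True)
    t,b,ti,yw,s=now(); print("tcp",t,"blank",b,"tilt",ti,"yaw",yw,"F",s["force"],"w",s["width"],"t",s["clock"])
    if len(sys.argv)>3: print("move",*goal(*map(float,sys.argv[1:4])))
E
python3 n.py 23.65 50 12; python3 -c "
from n import *
print(N,YAW)"
```

```text
tcp [ 67.199  -0.1   122.5  ] blank [ 67.325  -0.085 129.1  ] tilt -0.22566352549899152 yaw -2.2363448558587894e-16 F [ 0.166  0.05  -3.124] w 53.85819525174134 t 8.6
move [-1.049  1.979  0.007] [ 0.017  0.002 -1.528]
[ 556.93454218 -163.57396263   36.        ] -0.3067851424565604
```

>>> apply_moves --pt "-0.2 0.35 0 0 0 0" --pt "-0.3 0.55 0 0 0 0" --pt "-0.3 0.55 0 0 0 0" --pt "-0.25 0.53 0 0 0 0" --pt "0 0 0 0 0 -0.5" --pt "0 0 0 0 0 -0.6" --pt "0 0 0 0 0 -0.43" --pt "0 0 0 0 0 0" --pt "0 0 0 0 0 0"

```text
clock: 9.72
eef_pos: [581.9, -171.4, 80.5]
tool_rot: [-1.573, -0.211, -0.306]
force: [0.4, -1.0, -3.2]
width: 53.9
```

```bash
python3 n.py 23.65 19.2 12; python3 -c "
from n import *
c,im=grab('wrist','w5.png'); pickle.dump((c,read_state()),open('w5.pkl','wb'))
# predict lip lower edge & blank corner
t,b,ti,yw,s=now()
P=lambda a:proj(c,N+RN.apply(a)).round(1).tolist()
print('lip top edge',P([[-37.5,-41.5,21],[-37.5,41.5,21]]),'wall -24',P([[-24,-41.5,8],[-24,41.5,8]]))
A=R.from_euler('xyz',s['tool_rot']);print('blank',proj(c,A.apply([[-45,-10.6,-28],[-45,-10.6,28],[-45,-2.6,-28]])+s['eef_pos']).round(1).tolist())"
```

```text
tcp [26.197  0.062 44.453] blank [24.911  0.073 50.927] tilt 12.099069300360929 yaw 0.04944517567957857 F [ 0.418 -0.993 -3.209] w 53.93618240482403 t 9.725
move [-0.197  0.769 -0.   ] [0.013 0.006 0.012]
lip top edge [[219.2, 110.3], [419.1, 110.4]] wall -24 [[230.1, 133.3], [408.6, 133.4]]
blank [[244.6, 172.0], [393.0, 172.0], [248.7, 168.5]]
```

View pics/w5.png

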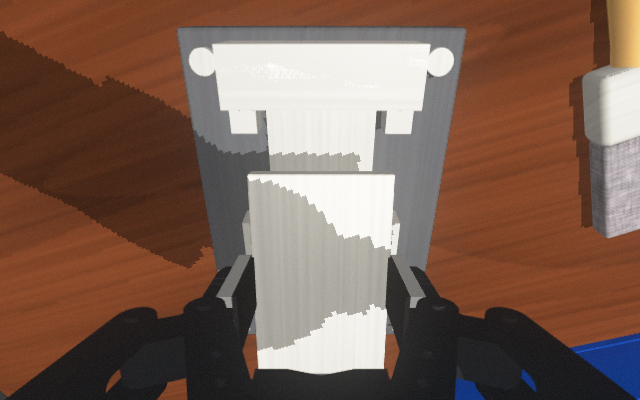

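```bash
python3 -c "
import cv2,numpy as np
g=cv2.GaussianBlur(cv2.imread('pics/w5.png',0),(0,0),.7).astype(int)
for r in (100,108,120,128,180,190):
    d=np.diff(g[r]);print(r,[(k+.5,d[k]) for k in range(160,470) if abs(d[k])>22 and abs(d[k])>=abs(d[k-1]) and abs(d[k])>abs(d[k+1])])
"
```

```text
100 [(218.5, np.int64(55)), (422.5, np.int64(-50))]
108 [(219.5, np.int64(55)), (421.5, np.int64(-52))]
120 [(229.5, np.int64(53)), (255.5, np.int64(-40)), (266.5, np.int64(58)), (375.5, np.int64(-76)), (385.5, np.int64(56)), (412.5, np.int64(-54))]
128 [(230.5, np.int64(48)), (256.5, np.int64(-45)), (266.5, np.int64(54)), (374.5, np.int64(-65)), (384.5, np.int64(47)), (411.5, np.int64(-54))]
180 [(247.5, np.int64(48)), (259.5, np.int64(31)), (271.5, np.int64(23)), (394.5, np.int64(-51))]
190 [(247.5, np.int64(47)), (286.5, np.int64(23)), (292.5, np.int64(28)), (393.5, np.int64(-62))]
```

>>> apply_moves --pt "-0.1 0.25 0 0 0 0" --pt "-0.1 0.25 0 0 0 0" --pt "0 0.2 0 0 0 0" --pt "0 0.07 0 0 0 0" --pt "0 0 0 0 0 0" --pt "0 0 0 0 0 0"

```text
clock: 10.52
eef_pos: [580.0, -171.1, 48.6]
tool_rot: [-1.573, -0.211, -0.306]
force: [0.2, -0.1, -2.7]
width: 53.9
```

```bash
python3 n.py -0.8 14 12
```

```text
tcp [24.225 -0.2   12.608] blank [22.939 -0.188 19.082] tilt 12.109748050002807 yaw 0.05374641854196296 F [ 0.198 -0.1   -2.661] w 53.88092842290103 t 10.525
move [-0.607 -0.     0.006] [0.012 0.007 0.014]
```

>>> apply_moves --pt "-0.15 0 0 0 0 0" --pt "-0.15 0 0 0 0 0" --pt "-0.15 0 0.005 0 0 0" --pt "-0.1 0 0 0 0 0" --pt "-0.05 0 0 0 0 0" --pt "0 0 0 0 0 0" --pt "0 0 0 0 0 0"

```text
clock: 11.4
eef_pos: [557.6, -163.9, 43.4]
tool_rot: [-1.573, -0.211, -0.306]
force: [0.2, 0.0, -2.3]
width: 53.6
```

```bash
python3 n.py -0.6 9.5 6
```

```text
tcp [ 0.779 -0.11   7.394] blank [-0.506 -0.098 13.868] tilt 12.099477460696129 yaw 0.044677277812055376 F [ 0.181  0.01  -2.29 ] w 53.640301137093495 t 11.4
move [-0.043  0.105  0.003] [0.013 0.005 0.762]
```

>>> apply_moves --pt "-0.01 0.03 0 0 0 0.19" --pt "-0.01 0.03 0 0 0 0.19" --pt "-0.01 0.025 0 0 0 0.19" --pt "-0.01 0.02 0 0 0 0.19" --pt "0 0 0 0 0 0" --pt "0 0 0 0 0 0"

```text
clock: 12.15
eef_pos: [556.4, -163.7, 38.9]
tool_rot: [-1.573, -0.105, -0.306]
force: [0.5, -0.1, -2.7]
width: 53.7
```

```bash
python3 n.py -0.3 4.8 0.3
```

```text
tcp [-0.493 -0.248  2.862] blank [-1.084 -0.234  9.436] tilt 6.009057649139489 yaw 0.03695685418161677 F [ 0.512 -0.077 -2.672] w 53.683331635483704 t 12.15
move [-0.009  0.116  0.006] [0.015 0.004 0.714]
```

>>> apply_moves --pt "0 0.03 0.003 0 0 0.18" --pt "0 0.03 0.003 0 0 0.18" --pt "0 0.03 0 0 0 0.18" --pt "0 0.026 0 0 0 0.17" --pt "0 0 0 0 0 0" --pt "0 0 0 0 0 0"

```text
clock: 12.9
eef_pos: [556.6, -163.4, 34.3]
tool_rot: [-1.573, -0.006, -0.306]
force: [0.1, 0.3, -3.7]
width: 53.7
```

```bash
python3 n.py -0.3 4.0 0
```

```text
tcp [-0.36   0.089 -1.714] blank [-0.298  0.105  4.886] tilt 0.327309164966772 yaw 0.04958908012509066 F [ 0.1    0.263 -3.715] w 53.68083002698245 t 12.9
move [-0.001  0.022 -0.002] [0.017 0.006 0.041]
```

>>> apply_moves --pt "0 0.02 0 0 0 0.04" --pt "0 0 0 0 0 0" --pt "0 0 0 0 0 0"

```text
clock: 13.28
eef_pos: [556.9, -163.4, 33.5]
tool_rot: [-1.573, 0.0, -0.306]
force: [0.5, -0.9, -2.4]
width: 54.0
```

>>> apply_moves --pt "0 0.02 0 0 0 0" --pt "0 0 0 0 0 0" --pt "0 0 0 0 0 0"

```text
clock: 13.65
eef_pos: [556.9, -163.5, 33.4]
tool_rot: [-1.573, -0.0, -0.306]
force: [-2.6, 1.2, 6.5]
width: 54.2
```

>>> apply_moves --pt "0 0 0 0 0 0" --pt "0 0 0 0 0 0" --pt "0 0 0 0 0 0" --pt "0 0 0 0 0 0" --jaw 0.6

```text
clock: 14.15
eef_pos: [557.0, -163.5, 32.6]
tool_rot: [-1.573, -0.0, -0.306]
force: [0.4, -0.8, -0.5]
width: 68.1
```

>>> apply_moves --pt "0 -0.2 0 0 0 0" --pt "0 -0.5 0 0 0 0" --pt "0 -0.7 0 0 0 0" --pt "0 -0.7 0 0 0 0" --pt "0.3 -0.6 0 0 0 0" --pt "0.5 0 0 0 0 0" --pt "0.5 0 0 0 0 0" --pt "0.4 0 0 0 0 0" --pt "0 0 0 0 0 0" --pt "0 0 0 0 0 0"

```text
clock: 15.4
eef_pos: [621.2, -183.4, 141.3]
tool_rot: [-1.573, 0.0, -0.306]
force: [-0.4, 0.0, 0.2]
width: 68.1
```

```bash
python3 n.py; python3 -c "
from n import *
c,im=grab('wrist','w6.png'); pickle.dump((c,read_state()),open('w6.pkl','wb'))
P=lambda a:proj(c,N+RN.apply(a)).round(1).tolist()
print('blank +x end',P([[45,-28,8],[45,28,8]]),'post top',P([[100,0,44]]))"
```

```text
tcp [ 67.234   0.476 105.323] blank [ 67.336   0.489 111.923] tilt -0.02021025690573185 yaw 0.04826054961070156 F [-0.404  0.022  0.177] w 68.1215242079929 t 15.4
blank +x end [[278.5, 177.1], [360.1, 177.2]] post top [[319.0, 273.8]]
```

View pics/w6.png

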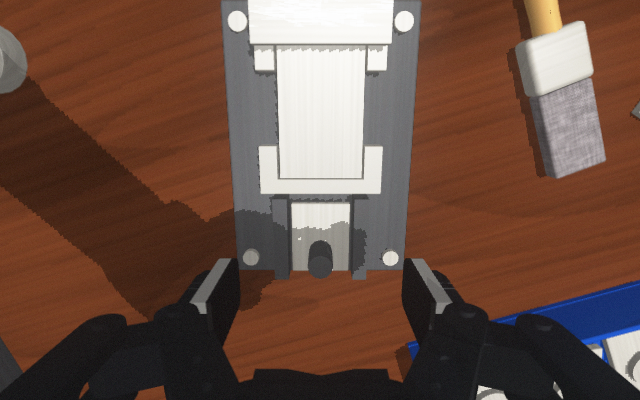

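```bash
python3 -c "
from n import *
c,s=pickle.load(open('w6.pkl','rb')); im=cv2.imread('pics/w6.png'); cr=im[190:290,270:370]
cv2.imwrite('pics/w6c.png',np.hstack([cv2.resize(cr,None,fx=5,fy=5,interpolation=cv2.INTER_CUBIC),]))
g=cv2.GaussianBlur(cv2.cvtColor(im,cv2.COLOR_BGR2GRAY),(0,0),.7).astype(int)
for col in (300,320,340):
    d=np.diff(g[:,col]);print(col,[(k+.5,d[k]) for k in range(165,285) if abs(d[k])>12 and abs(d[k])>=abs(d[k-1]) and abs(d[k])>abs(d[k+1])])
for r in (60,80,120,160,250,260,268):
    d=np.diff(g[r]);print(r,[(k+.5,d[k]) for k in range(250,395) if abs(d[k])>12 and abs(d[k])>=abs(d[k-1]) and abs(d[k])>abs(d[k+1])])
"
```

```text
300 [(177.5, np.int64(-39)), (179.5, np.int64(33)), (193.5, np.int64(-54)), (197.5, np.int64(-15)), (202.5, np.int64(44)), (228.5, np.int64(-37)), (236.5, np.int64(28)), (239.5, np.int64(-33)), (270.5, np.int64(-30))]
320 [(177.5, np.int64(-39)), (179.5, np.int64(33)), (193.5, np.int64(-52)), (199.5, np.int64(-14)), (202.5, np.int64(41)), (227.5, np.int64(-42)), (239.5, np.int64(-39))]
340 [(177.5, np.int64(-41)), (179.5, np.int64(33)), (193.5, np.int64(-54)), (198.5, np.int64(-13)), (203.5, np.int64(39)), (220.5, np.int64(-33)), (270.5, np.int64(-25))]
60 [(254.5, np.int64(52)), (273.5, np.int64(-51)), (276.5, np.int64(68)), (364.5, np.int64(-62)), (367.5, np.int64(55)), (386.5, np.int64(-68))]
80 [(276.5, np.int64(70)), (364.5, np.int64(-48))]
120 [(278.5, np.int64(58)), (362.5, np.int64(-55))]
160 [(258.5, np.int64(61)), (276.5, np.int64(-58)), (279.5, np.int64(63)), (361.5, np.int64(-63)), (363.5, np.int64(58)), (381.5, np.int64(-55))]
250 [(256.5, np.int64(-14)), (291.5, np.int64(40)), (308.5, np.int64(-40)), (331.5, np.int64(40)), (348.5, np.int64(-40)), (364.5, np.int64(19)), (392.5, np.int64(-14))]
260 [(257.5, np.int64(-32)), (291.5, np.int64(30)), (307.5, np.int64(-40)), (332.5, np.int64(37)), (348.5, np.int64(-31)), (364.5, np.int64(19)), (382.5, np.int64(62))]
268 [(292.5, np.int64(32)), (307.5, np.int64(-35)), (332.5, np.int64(31)), (347.5, np.int64(-33)), (358.5, np.int64(16))]
```

View pics/w6c.png

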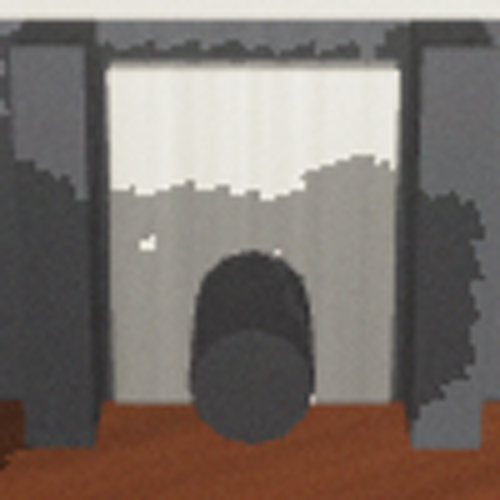

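```bash
python3 -c "
from n import *
c,s=pickle.load(open('w6.pkl','rb'))
f=lambda p,z:RN.inv().apply(plane(c,[p],z)-N).round(1)
print('post',f((320.4,267),80),'plate front',f((320,203),52),'rear',f((320,270.5),52),'blank end',f((320,177.3),44))"
python3 n.py
```

```text
post [[95.3  0.9 44. ]] plate front [[61.2  0.5 16. ]] rear [[111.2   0.5  16. ]] blank end [[45.1  0.5  8. ]]
tcp [ 67.173   0.394 105.243] blank [ 67.276   0.408 111.843] tilt -0.0248519457330057 yaw 0.05304900032005787 F [-0.256 -0.491 -0.047] w 68.12579640182757 t 15.45
```

>>> apply_moves --pt "0.35 0 0 0 0 0" --pt "0.35 0 0 0 0 0" --pt "0 0.5 0 0 0 0" --pt "0 0.6 0 0 0 0" --pt "0 0.5 0 0 0 0" --pt "0 0.38 0 0 0 0" --pt "0 0 0 0 0 0" --pt "0 0 0 0 0 0" --jaw 0.2

```text
clock: 16.45
eef_pos: [649.1, -192.2, 62.1]
tool_rot: [-1.572, -0.001, -0.306]
force: [1.0, -0.8, 0.4]
width: 51.2
```

```bash
python3 n.py
```

```text
tcp [96.467  0.518 26.118] blank [96.56   0.529 32.718] tilt 0.06319121145532844 yaw 0.03245295078585392 F [ 1.043 -0.842  0.393] w 51.24413772725901 t 16.45
```

>>> apply_moves --pt "-0.03 0 -0.01 0 0 0" --pt "0 0 0 0 0 0" --pt "0 0 0 0 0 0" --pt "0 0 0 0 0 0" --pt "0 0 0 0 0 0" --pt "0 0 0 0 0 0" --jaw -1

```text
clock: 17.2
eef_pos: [647.6, -192.3, 62.4]
tool_rot: [-1.573, -0.001, -0.306]
force: [-1.5, 0.7, 6.2]
width: 13.3
```

```bash
python3 n.py
```

```text
tcp [95.136 -0.035 26.384] blank [95.23  -0.022 32.984] tilt 0.05187626146217782 yaw 0.018602816249174012 F [-1.462  0.711  6.246] w 13.271118184942306 t 17.2
```

>>> apply_moves --pt "-0.1 0 0 0 0 0" --pt "-0.12 0 0 0 0 0" --pt "-0.12 0 0 0 0 0" --pt "-0.1 0 0 0 0 0" --pt "-0.06 0 0 0 0 0" --pt "-0.05 0 0 0 0 0" --pt "0 0 0 0 0 0" --pt "0 0 0 0 0 0"

```text
clock: 18.2
eef_pos: [626.9, -185.7, 62.4]
tool_rot: [-1.572, -0.002, -0.306]
force: [0.5, -1.1, 7.4]
width: 13.2
```

>>> apply_moves --pt "-0.03 0 0 0 0 0" --pt "-0.02 0 0 0 0 0" --pt "0 0 0 0 0 0" --pt "0 0 0 0 0 0"

```text
clock: 18.7
eef_pos: [625.3, -185.2, 62.4]
tool_rot: [-1.572, -0.002, -0.306]
force: [0.7, 0.2, 7.0]
width: 13.6
```

```bash
python3 n.py
```

```text
tcp [71.686 -0.004 26.39 ] blank [71.771  0.006 32.99 ] tilt 0.13613372732268403 yaw 0.016850530505411652 F [0.713 0.242 6.961] w 13.553399213159729 t 18.7
```

>>> apply_moves --pt "-0.03 0 0 0 0 0" --pt "-0.02 0 0 0 0 0" --pt "0 0 0 0 0 0" --pt "0 0 0 0 0 0"

```text
clock: 19.2
eef_pos: [625.2, -185.2, 62.4]
tool_rot: [-1.572, -0.006, -0.307]
force: [6.7, -1.3, 2.2]
width: 13.7
```

>>> apply_moves --pt "-0.02 0 0 0 0 0" --pt "0 0 0 0 0 0" --pt "0 0 0 0 0 0"

```text
clock: 19.58
eef_pos: [625.2, -185.2, 62.5]
tool_rot: [-1.571, -0.008, -0.307]
force: [8.2, -2.8, 1.0]
width: 13.4
```

Hard stop reached (position stalled, force rising). Back off the command, open and retreat.

>>> apply_moves --pt "0.05 0 0 0 0 0" --pt "0 0 0 0 0 0" --pt "0 0 0 0 0 0" --pt "0 0 0 0 0 0" --pt "0 0 0 0 0 0" --jaw 0.6

```text
clock: 20.2
eef_pos: [623.4, -184.8, 61.4]
tool_rot: [-1.573, 0.0, -0.306]
force: [1.1, 0.1, -0.0]
width: 68.5
```

>>> apply_moves --pt "0 -0.3 0 0 0 0" --pt "0 -0.6 0 0 0 0" --pt "0 -0.7 0 0 0 0" --pt "0 -0.6 0 0 0 0" --pt "0 -0.4 0 0 0 0" --pt "0 0 0 0 0 0" --pt "0 0 0 0 0 0"

```text
clock: 21.08
eef_pos: [623.0, -184.8, 164.7]
tool_rot: [-1.573, 0.001, -0.306]
force: [0.4, -0.9, 0.5]
width: 67.7
```

```bash
python3 n.py; python3 -c "
from n import *
c,im=grab('wrist','w7.png'); pickle.dump((c,read_state()),open('w7.pkl','wb'))
P=lambda a:proj(c,N+RN.apply(a)).round(1).tolist()
print('plate front top',P([[38,-20,16],[38,20,16]]),'post top',P([[72,0,44]]))"
```

```text
tcp [ 69.378  -0.325 128.705] blank [ 69.488  -0.309 135.305] tilt -0.08393609256435702 yaw 0.023960551371984204 F [ 0.437 -0.861  0.499] w 67.71413975648 t 21.075
plate front top [[292.8, 160.8], [348.2, 160.8]] post top [[320.4, 217.4]]
```

View pics/w7.png

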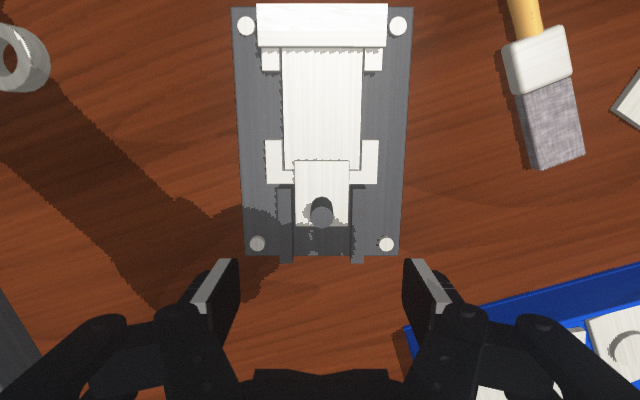

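```bash
python3 -c "
from cell import *
print(finish_job())"
```

```text
the job is handed in; nothing more can be done
None
```

The long blank is seated in the nest with one end under the fixed lip, the keeper is pushed fully in over the other end, and the job is handed in. It finished at about 21 s on the robot's clock, against the 54 s limit; the hand-in reported no verdict.

I gripped the blank across its 56 mm width and tilted it 12°. I slid it in under the lip, laid it flat until I felt floor contact (about 9 N), and released it. I then gripped the keeper post, slid it to its stop, let go and backed off.

**Blank, before the keeper moved:** the free end was about 1 mm from where a centred blank's should be, and the side gaps were even. The tool was level to within 0.1° when I set it down.

**Keeper, at the end:** it stalled against its stop with the force rising to about 8 N. In the last picture its front edge was at row 160 (160.8 predicted) and the post top at about (321, 216), against (320, 217) predicted, so it is within about 1 mm of fully in.

**Robot:** clear of everything, with about zero force. I moved nothing else.

**Disagreements:**
- The keeper started about 23 mm drawn back, not the full 28 mm. That is still within the 12 mm the first step needs.
- The wrist camera showed a sideways offset of about 0.7 mm, which I corrected for.

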